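Seat the flasks on their cork rings

ROBOT

A 7-joint arm with a two-finger parallel gripper is mounted at the origin on the work surface. World frame = base frame: x ahead of the robot, y to its left, z up, the work surface at z = 0. Lengths are in m, angles in rad, forces in N, time in s.
With the tool pointing down it reaches from about 0.35 to 0.9 m from the base axis. Payload 7.2 kg.
Tool frame: the origin (TCP) lies between the finger pads; the fingertips stand 14 mm ahead of it and the grasp point (between the pads) lies 5 mm behind it (arm.tips_ahead is the z of the fingertips in the tool frame, in m); z points along the fingers, y is the line along which they close (so a half turn about z gives the same grasp; the last joint's range is limited). The gripper opens to 85 mm and grips with 20 to 120 N. Pads are 22 mm wide; open, the fingers measure 114 mm over their backs; the gripper's body (76 mm by 85 mm) begins 54 mm behind the grasp point. The pads swing forward as they close: fully open they stand 13 mm farther back than shut.
Start: joints at [-1.168, 0.411, -0.013, 1.596, 0.006, 1.134, -0.082], TCP at [0.284, 0.557, 0.222] pointing down, gripper open.
Joint ranges: [-2.95, 2.95], [-0.29, 1.99], [-1.47, 1.44], [0.14, 2.54], [-1.03, 4.17], [0.13, 1.85], [-2.86, 2.86]. Speed limits (rad/s): [2.39, 2.39, 3.01, 3.01, 3.14, 3.14, 3.14].

INTERFACE

Orientations are given as [roll, pitch, yaw] about the fixed x, y, z axes, in that order (R = Rz(yaw) Ry(pitch) Rx(roll)).
In Python, from workcell import arm, claw, vision, finish_job gives the robot as it stands. Calls block until the motion is done:
- arm.move_pose(position, orientation): joint-space move of the TCP to a pose.
- arm.line_to(position, velocity=0.15, rotation=None): straight line of the TCP; rotation=None keeps the orientation; velocity is the mean speed in m/s.
- arm.movej(angles): joint-space move.
- claw.move_gripper(opening, newtons=None): opening from 0.0 (shut) to 1.0 (fully open); newtons is the grip in N (None keeps the last); returns when the fingers have stopped.
- arm.wait(seconds).
- arm.inverse_kinematics(position, orientation): joint angles nearest the present ones, or None.
- arm.state(): the state.
- vision.grab_frame(name): name is "scene" or "top" or "wrist"; returns the picture (480x640x3 uint8, red, green, blue); there is no depth.
- vision.camera_model(name): a dict with "intrinsics" (3x3 intrinsics, pixels), "R" (3x3) and "t" (3): a world point X has camera coordinates R X + t; the wrist camera has in their place "tool_from_camera" (4x4, takes a point from camera to tool coordinates, whose origin is the TCP and whose axes are the flange's). Camera axes: x right, y down, z forward; pixel columns grow to the right and rows downward; lengths in m; the calibration is good to about 2 mm. A picture is of the moment at which its call begins: read the wrist's pose just before it. camera_model takes no time and is no camera call.
A pose or a line that the arm cannot do raises arm.MotionError and nothing moves.
- finish_job(): hands the job in; it is judged then, once.
The state is a dict: "t": time; "joint_pos": joint angles; "joint_velocities": joint speeds; "joint_efforts": joint torques, N m; "eef_pos": TCP position; "tcp_rot": TCP orientation; "contact_force": force on the tool from outside, world axes, zero at the start; "moment": the same for the moment, N m; "grip_width": opening from 0.0 (shut) to 1.0 (fully open); "gripper_force": force on a finger pad.
Only numpy, scipy, OpenCV 4.12 (cv2) and the standard library are available. Lean on these libraries where they do the work, as an engineer would, in place of code of your own. Each camera call takes 0.05 s, during which the arm holds its last target. There are 200 camera calls.

TASK

Park the four stoppered glass flasks on the four cork rings, each on the ring of its own size: the largest flask on the largest ring, the next on the next, down to the smallest on the smallest. Set each one down gently so that it sits upright with its bulb down in the ring's hole, and leave it standing free. Do not tip a flask over, and do not disturb the small beaker or the amber bottle that stand among them.

Things in the scene. Friction and masses are not known exactly. Their poses are not given: they have to be found in the camera images.
- flask_a_center (a point): Centre, half-way up, of the largest of four upright clear-glass flasks: round bulb 85 mm across with a flat foot 34 mm across, straight upright neck 34 mm across reaching 145 mm above the foot, and a white stopper 32 mm across rising 8 mm above the neck (total height 153 mm; this point is 76.5 mm above the foot). The bulb ends and the straight neck begins 78 mm above the foot; grip the neck. About 160 g, heavy low down. z axis up along the neck; yaw has no meaning.
- flask_b_center (a point): Centre, half-way up, of the second largest of four upright clear-glass flasks: round bulb 64 mm across with a flat foot 26 mm across, straight upright neck 27 mm across reaching 116 mm above the foot, and a white stopper 25 mm across rising 8 mm above the neck (total height 124 mm; this point is 62 mm above the foot). The bulb ends and the straight neck begins 58 mm above the foot; grip the neck. About 100 g, heavy low down. z axis up along the neck; yaw has no meaning.
- flask_c_center (a point): Centre, half-way up, of the second smallest of four upright clear-glass flasks: round bulb 51 mm across with a flat foot 20 mm across, straight upright neck 22 mm across reaching 96 mm above the foot, and a white stopper 20 mm across rising 8 mm above the neck (total height 104 mm; this point is 52 mm above the foot). The bulb ends and the straight neck begins 46 mm above the foot; grip the neck. About 70 g, heavy low down. z axis up along the neck; yaw has no meaning.
- flask_d_center (a point): Centre, half-way up, of the smallest of four upright clear-glass flasks: round bulb 41 mm across with a flat foot 16 mm across, straight upright neck 18 mm across reaching 80 mm above the foot, and a white stopper 16 mm across rising 8 mm above the neck (total height 88 mm; this point is 44 mm above the foot). The bulb ends and the straight neck begins 37 mm above the foot; grip the neck. About 50 g, heavy low down. z axis up along the neck; yaw has no meaning.
- ring_a: The largest of four cork rings, lying flat and stuck to the bench: outer diameter 103.75 mm, round through-hole 63.75 mm, height 28 mm. Origin on its axis at the bench surface, z up. The largest flask (85 mm bulb) belongs here: seated in the hole, its bulb rests on the upper inner edge, its foot hangs 17 mm above the bench and its centre point 94 mm above the bench; the hole centres the bulb.
- ring_b: The second largest of four cork rings, lying flat and stuck to the bench: outer diameter 88 mm, round through-hole 48 mm, height 26 mm. Origin on its axis at the bench surface, z up. The second largest flask (64 mm bulb) belongs here: seated in the hole, its bulb rests on the upper inner edge, its foot hangs 18 mm above the bench and its centre point 80 mm above the bench; the hole centres the bulb.
- ring_c: The second smallest of four cork rings, lying flat and stuck to the bench: outer diameter 78.25 mm, round through-hole 38.25 mm, height 24 mm. Origin on its axis at the bench surface, z up. The second smallest flask (51 mm bulb) belongs here: seated in the hole, its bulb rests on the upper inner edge, its foot hangs 17 mm above the bench and its centre point 69 mm above the bench; the hole centres the bulb.
- ring_d: The smallest of four cork rings, lying flat and stuck to the bench: outer diameter 70.75 mm, round through-hole 30.75 mm, height 22 mm. Origin on its axis at the bench surface, z up. The smallest flask (41 mm bulb) belongs here: seated in the hole, its bulb rests on the upper inner edge, its foot hangs 17 mm above the bench and its centre point 61 mm above the bench; the hole centres the bulb.
- beaker_center (a point): Centre of a small open glass beaker among the flasks, 42 mm across, 60 mm tall, standing on the bench (point 30 mm above its underside). Loose; leave it alone.
- reagent_center (a point): Centre of an amber glass reagent bottle with a black cap and paper label among the flasks, 48 mm across, 105 mm tall, standing on the bench (point 52 mm above its underside). Loose; leave it alone.

How it is judged:
At the end, for the whole second after the job is handed in: Every flask is at rest in the cork ring of its own size: its centre within 10 mm of the ring's axis, at its seated height (at most 4 mm above or 6 mm below), upright within 0.17 rad (horizontal distance between flask_a_center and ring_a below 0.01 m and z of flask_a_center in the frame of ring_a between 0.0877 and 0.0977 m and angle between each of flask_a_center, flask_b_center, flask_c_center, flask_d_center's own z axis and vertical below 0.17 rad and linear speed of each of flask_a, flask_b, flask_c, flask_d below 0.02 m/s and angular speed of each of flask_a, flask_b, flask_c, flask_d below 0.2 rad/s and horizontal distance between flask_b_center and ring_b below 0.01 m and z of flask_b_center in the frame of ring_b between 0.0738 and 0.0838 m and horizontal distance between flask_c_center and ring_c below 0.01 m and z of flask_c_center in the frame of ring_c between 0.0635 and 0.0735 m and horizontal distance between flask_d_center and ring_d below 0.01 m and z of flask_d_center in the frame of ring_d between 0.0548 and 0.0648 m); the robot touches nothing.
It fails at once if a flask is tipped over (angle between any of flask_a_center, flask_b_center, flask_c_center, flask_d_center's own z axis and vertical above 0.6 rad).
It fails at once if a flask is slammed onto its cork ring (over 40 N) (contact force between flask_a and ring_a above 40 N or contact force between flask_b and ring_b above 40 N or contact force between flask_c and ring_c above 40 N or contact force between flask_d and ring_d above 40 N).
It fails at once if the beaker or the reagent bottle is pushed more than 25 mm or knocked over (distance of any of beaker_center, reagent_center from where it was at the start of the episode above 0.025 m).
It also fails if it takes over 125 s, if anything falls off the work surface, if the arm or the gripper's body presses on something with over 40 N, if the wrist force passes 120 N, or if a joint passes its speed limit or range.

## Working session

There is one attempt and no reset: what is moved stays moved. The work goes in short steps, each a Python script; the robot and the scene stay as the last script left them, time stands still between calls to the robot, and variables do not carry over. Pictures are saved under pics/ and viewed, at most 14 in all, crops included, and the job is handed in when it is done.

```bash
ls; mkdir -p pics; python3 - <<'E'
from workcell import arm, claw, vision
import cv2
for n in("scene","top"):
    cv2.imwrite(f"pics/{n}0.png",vision.grab_frame(n)[:,:,::-1])
    m=vision.camera_model(n);print(n,m)
s=arm.state();print(s['t'],s['eef_pos'],s['tcp_rot'],vision.camera_model("wrist"),arm.tips_ahead)
E
```

```text
pics
scene {'intrinsics': array([[496.21011779,   0.        , 320.60489487],
       [  0.        , 496.21011779, 232.93551771],
       [  0.        ,   0.        ,   1.        ]]), 'R': array([[ 0.77292676,  0.63442836,  0.00921303],
       [ 0.41393346, -0.49318581, -0.76513192],
       [-0.48087765,  0.59520451, -0.64380763]]), 't': array([-0.41322691, -0.15212587,  1.31052196])}
top {'intrinsics': array([[488.29203935,   0.        , 321.68421669],
       [  0.        , 488.29203935, 234.00943815],
       [  0.        ,   0.        ,   1.        ]]), 'R': array([[ 0.024746  , -0.99962535,  0.01169562],
       [-0.98846297, -0.02621504, -0.14917685],
       [ 0.14942757, -0.00786916, -0.98874136]]), 't': array([-0.02970436,  0.54961956,  1.10249314])}
0.1 [0.28336673 0.55658303 0.22115133] [-3.14017090e+00  1.31917314e-04  2.67077361e+00] {'intrinsics': array([[379.18840746,   0.        , 324.56735356],
       [  0.        , 379.18840746, 237.73615354],
       [  0.        ,   0.        ,   1.        ]]), 'tool_from_camera': array([[ 4.88425256e-04, -9.53170749e-01, -3.02432282e-01,
         7.79886397e-02],
       [ 9.99999670e-01,  2.69388306e-04,  7.65963342e-04,
        -5.14620305e-04],
       [-6.48622132e-04, -3.02432556e-01,  9.53170566e-01,
        -1.51931638e-01],
       [ 0.00000000e+00,  0.00000000e+00,  0.00000000e+00,
         1.00000000e+00]])} 0.014
```

View pics/scene0.png

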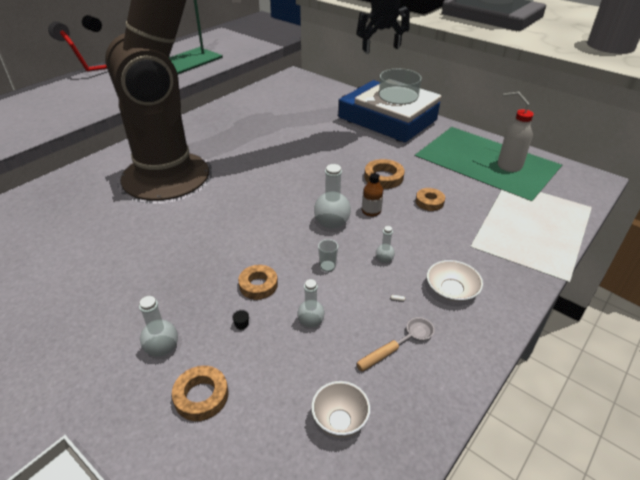

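View pics/top0.png

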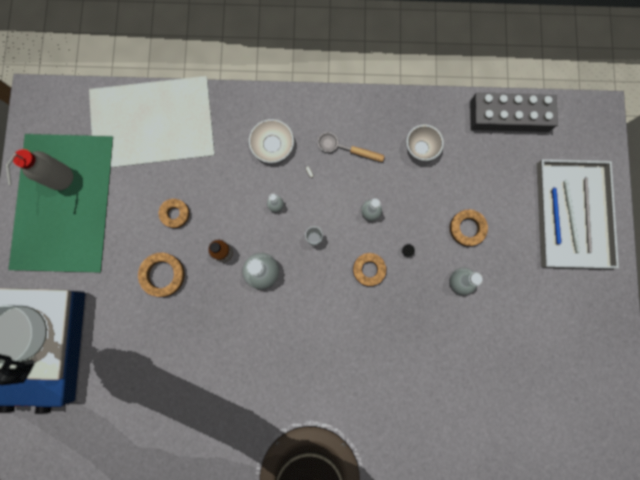

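The top view shows ring centres a (161,274), b (469,228), c (370,269) and d (174,213), and stoppers a (255,266), b (475,279), c (375,203) and d (273,197). The amber bottle is at (219,249) and the beaker at (313,238). In the scene view the stoppers are a (333,169), b (149,302), c (311,285) and d (388,230).

```bash
cat > h.py <<'E'
import numpy as np, cv2
from workcell import arm, claw, vision, finish_job
def cam(n):
    m=vision.camera_model(n)
    if n!="wrist": return m["intrinsics"],m["R"],m["t"]
    from scipy.spatial.transform import Rotation as Ro
    s=arm.state(); T=np.eye(4); T[:3,:3]=Ro.from_euler('xyz',s['tcp_rot']).as_matrix(); T[:3,3]=s['eef_pos']
    W=np.linalg.inv(T@m["tool_from_camera"]); return m["intrinsics"],W[:3,:3],W[:3,3]
def ray(c,p):
    K,R,t=c; d=R.T@np.linalg.inv(K)@np.array([p[0],p[1],1.]); return -R.T@t,d
def onplane(c,p,z):
    o,d=ray(c,p); return o+d*(z-o[2])/d[2]
def tri(c1,p1,c2,p2):
    P=[K@np.c_[R,t] for K,R,t in(c1,c2)]
    X=cv2.triangulatePoints(P[0],P[1],np.array(p1,float).reshape(2,1),np.array(p2,float).reshape(2,1)).ravel(); return X[:3]/X[3]
def proj(c,X):
    K,R,t=c; v=K@(R@np.asarray(X)+t); return v[:2]/v[2]
def white(img,seed,r=12,thr=None):
    """centroid, area of the bright stopper blob nearest the seed"""
    x,y=map(int,seed); w=img[max(0,y-r):y+r+1,max(0,x-r):x+r+1].min(2)
    if thr is None: thr=(float(w.max())+float(np.median(w)))/2
    n,l,s,c=cv2.connectedComponentsWithStats((w>thr).astype(np.uint8))
    o=np.array([max(0,x-r),max(0,y-r)])
    k=1+np.argmin([np.hypot(*(c[i]+o-seed))-s[i,4]**.5 for i in range(1,n)])
    return c[k]+o,s[k],thr
def cork(img,seed,r=45):
    """ellipse centre of the outer contour of the orange blob nearest the seed"""
    b=img.astype(int); m=((b[...,0]-b[...,2]>35)).astype(np.uint8)
    m=cv2.morphologyEx(m,cv2.MORPH_CLOSE,np.ones((3,3)))
    cs=[c for c in cv2.findContours(m,cv2.RETR_EXTERNAL,cv2.CHAIN_APPROX_NONE)[0] if cv2.contourArea(c)>150]
    c=min(cs,key=lambda c:np.hypot(*(c.reshape(-1,2).mean(0)-seed)))
    M=cv2.moments(c); return np.array([M['m10'],M['m01']])/M['m00'],cv2.boundingRect(c)
E
python3 - <<'E'
from h import *
np.set_printoptions(precision=4,suppress=True)
T,S=vision.grab_frame("top"),vision.grab_frame("scene"); ct,cs=cam("top"),cam("scene")
H=dict(a=.153,b=.124,c=.104,d=.088); h=dict(a=.028,b=.026,c=.024,d=.022)
for k,pt,ps in (("a",(255,266),(333,169)),("b",(475,279),(149,302)),("c",(375,203),(311,285)),("d",(273,197),(388,230))):
    a,b=white(T,pt),white(S,ps)
    print("flask",k,a[0],a[1][2:],b[0],b[1][2:],tri(ct,a[0],cs,b[0]),onplane(ct,a[0],H[k]-.003)[:2],onplane(cs,b[0],H[k]-.004)[:2])
for k,pt,ps in (("a",(161,274),(384,173)),("b",(469,228),(200,392)),("c",(370,269),(258,281)),("d",(174,213),(430,198))):
    a,b=cork(T,pt),cork(S,ps)
    print("ring",k,a,b,tri(ct,a[0],cs,b[0]),onplane(ct,a[0],h[k]*.8)[:2],onplane(cs,b[0],h[k]*.6)[:2])
print("reag",onplane(ct,(219,249),.07),"beaker",onplane(ct,(313,238),.03))
E
```

```text
flask a [254.1737 266.3842] [ 15  16 190] [333.2442 167.3488] [14  8 86] [0.4625 0.1256 0.1539] [0.4615 0.1248] [0.4589 0.1332]
flask b [476.3558 278.4327] [ 11  12 104] [146.8504 300.9134] [ 15  11 127] [ 0.451  -0.3479  0.1251] [ 0.4502 -0.3508] [ 0.4478 -0.3446]
flask c [375.  202.5] [ 9  8 60] [310.2727 282.6061] [11  8 66] [ 0.616  -0.1314  0.1053] [ 0.6158 -0.133 ] [ 0.6136 -0.1264]
flask d [272.0541 196.6757] [ 7  6 37] [388.12 227.56] [ 7  4 25] [0.6269 0.1005 0.0895] [0.6265 0.0998] [0.6247 0.1079]
ring a (array([160.0111, 274.3265]), (138, 252, 45, 45)) (array([381.9895, 176.2181]), (364, 159, 41, 40)) [0.447  0.3652 0.0038] [0.4475 0.3607] [0.456  0.3464]
ring b (array([468.9629, 227.1304]), (451, 209, 37, 37)) (array([199.4932, 390.1917]), (171, 365, 57, 51)) [ 0.5807 -0.3671  0.0207] [ 0.5794 -0.3686] [ 0.579  -0.3641]
ring c (array([369.2535, 268.9611]), (353, 253, 33, 33)) (array([257.5879, 279.5039]), (238, 264, 40, 34)) [ 0.4744 -0.1289  0.0188] [ 0.4729 -0.1304] [ 0.4724 -0.1246]
ring d (array([173.0234, 212.608 ]), (158, 198, 31, 30)) (array([430.422 , 197.0887]), (416, 188, 30, 22)) [0.5981 0.3434 0.0176] [0.5963 0.342 ] [0.5967 0.3512]
reag [0.5053 0.2165 0.07  ] beaker [0.5418 0.0046 0.03  ]
```

```bash
python3 - <<'E'
from h import *
import pickle
print(arm.state()['t'])
V=[]
yaw=None
for y in (1.12,-2.02):
    qs=[arm.inverse_kinematics(p,[np.pi,0,y]) for p in ((.47,.36,.3),(.55,.36,.3),(.46,.13,.15),(.62,.1,.1),(.45,-.35,.15),(.58,-.37,.13),(.62,-.13,.12))]
    print(y,[None if q is None else (round(q[0],1),round(q[6],2)) for q in qs])
    if yaw is None and all(q is not None for q in qs): yaw=y
claw.move_gripper(1.0)
for p in ((.48,.24),(.58,.24),(.58,-.24),(.48,-.24)):
    arm.move_pose([*p,.32],[np.pi,0,yaw]); arm.wait(.3)
    c=cam("wrist"); im=vision.grab_frame("wrist"); V.append((c,im))
    cv2.imwrite(f"pics/w{len(V)}.png",im[:,:,::-1])
pickle.dump((yaw,V),open("v.pkl","wb")); print(arm.state()['t'],yaw)
E
```

```text
0.2
1.12 [(np.float64(-1.0), np.float64(-1.08)), (np.float64(-0.9), np.float64(-0.96)), (np.float64(-0.8), np.float64(-0.66)), (np.float64(-0.6), np.float64(-0.35)), (np.float64(-0.0), np.float64(0.52)), (np.float64(-0.1), np.float64(0.69)), (np.float64(-0.4), np.float64(0.09))]
-2.02 [(np.float64(-0.6), np.float64(1.9)), (np.float64(-0.5), np.float64(1.97)), (np.float64(-0.3), np.float64(2.3)), (np.float64(-0.2), np.float64(2.4)), (np.float64(-0.2), np.float64(-2.3)), (np.float64(-0.2), np.float64(-2.39)), (np.float64(0.9), np.float64(2.16))]
5.9667 1.12
```

```bash
python3 - <<'E'
from h import *
import pickle
yaw,V=pickle.load(open("v.pkl","rb"))
cv2.imwrite("pics/w12.png",cv2.resize(np.vstack([V[0][1],V[3][1]]),None,fx=.625,fy=.625)[:,:,::-1])
F=dict(a=(.4625,.1256,.15),b=(.451,-.348,.12),c=(.616,-.131,.1),d=(.627,.1,.085),A=(.4475,.3607,.028),B=(.58,-.367,.026),C=(.474,-.129,.024),D=(.597,.343,.022))
for k,X in F.items(): print(k,[proj(c,X).astype(int).tolist() for c,_ in V])
E
```

```text
a [[361, 323], [269, 361], [-81, -206], [40, -300]]
b [[491, 589], [424, 609], [260, 344], [344, 307]]
c [[558, 421], [480, 449], [308, 75], [411, 20]]
d [[504, 252], [417, 289], [189, -219], [303, -299]]
A [[251, 101], [174, 141], [-154, -419], [-59, -506]]
B [[548, 502], [488, 522], [368, 275], [442, 242]]
C [[431, 414], [369, 438], [199, 139], [276, 98]]
D [[381, 52], [299, 96], [16, -502], [122, -597]]
```

View pics/w12.png

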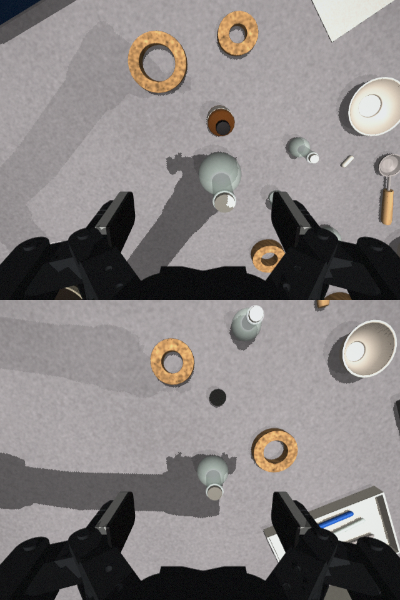

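The wrist views (half-scale crops) show flask a's stopper at full-resolution pixel (360,323), ring a at (251,99), ring d at (381,54), flask d's stopper at (501,253) and flask b's stopper at (344,307). All are within about 3 px of the projected estimates. I'll refine these with wrist-pair triangulation.

```bash
python3 - <<'E'
from h import *
import pickle
np.set_printoptions(precision=4,suppress=True)
yaw,V=pickle.load(open("v.pkl","rb"))
F=dict(a=(.4625,.1256,.153,.016),b=(.451,-.348,.124,.0125),c=(.616,-.131,.104,.010),d=(.627,.1,.088,.008),A=(.4475,.3607,.028,0),B=(.58,-.367,.026,0),C=(.474,-.129,.024,0),D=(.597,.343,.022,0))
tiles=[]
for k,(x,y,z,r) in F.items():
    P=[];out=[]
    for i in ((0,1) if k in "adAD" else (2,3)):
        c,im=V[i]; s=proj(c,(x,y,z-.003))
        if k.isupper(): p,bb=cork(im,s)
        else:
            R=379*r/ (c[1]@np.array([x,y,z])+c[2])[2]; w=int(2.2*R)
            x0,y0=(s-w).astype(int); y0=max(y0,0);x0=max(x0,0)
            g=cv2.resize(cv2.cvtColor(im[y0:y0+2*w+1,x0:x0+2*w+1],cv2.COLOR_RGB2GRAY),None,fx=4,fy=4,interpolation=cv2.INTER_CUBIC)
            h=cv2.HoughCircles(g,cv2.HOUGH_GRADIENT,1,8,param1=120,param2=12,minRadius=int(3.6*R),maxRadius=int(4.5*R))
            q=h[0,0]; p=q[:2]/4+[x0,y0]; bb=(R,q[2]/4)
            v=cv2.cvtColor(g,cv2.COLOR_GRAY2BGR); cv2.circle(v,(int(q[0]),int(q[1])),int(q[2]),(0,0,255),1); tiles.append(cv2.resize(v,(190,190)))
        P.append((c,p)); out+=[p-s,bb]
    print(k,tri(*P[0],*P[1]),[onplane(c,p,z*(.8 if k.isupper() else 1))[:2] for c,p in P],out)
cv2.imwrite("pics/tiles.png",np.vstack([np.hstack(tiles[:4]),np.hstack(tiles[4:])]))
E
```

```text
a [0.4604 0.1252 0.1483] [array([0.4611, 0.1272]), array([0.4628, 0.1287])] [array([-1.714,  0.848]), (np.float64(16.81760853496487), np.float32(16.65)), array([-1.6492, -0.6324]), (np.float64(16.198122491952336), np.float32(16.475))]
b [ 0.451  -0.3467  0.1236] [array([ 0.4511, -0.3476]), array([ 0.4512, -0.3453])] [array([-0.5409,  1.3234]), (np.float64(11.800770142807519), np.float32(12.525)), array([-0.819 , -0.7863]), (np.float64(12.2103646809952), np.float32(13.35))]
c [ 0.614  -0.1326  0.1034] [array([ 0.614 , -0.1325]), array([ 0.6139, -0.1328])] [array([-1.3804,  2.278 ]), (np.float64(11.153260937380194), np.float32(11.425)), array([-0.7403,  2.479 ]), (np.float64(11.624237847524245), np.float32(11.7))]
d [0.6252 0.1007 0.0863] [array([0.6247, 0.1012]), array([0.6251, 0.102 ])] [array([-1.1412,  0.8799]), (np.float64(7.43493658698461), np.float32(7.55)), array([-1.5805,  0.3531]), (np.float64(7.190025231328857), np.float32(7.85))]
A [0.4477 0.3638 0.0231] [array([0.4476, 0.3639]), array([0.4474, 0.364 ])] [array([-0.9025, -2.6888]), (204, 49, 95, 100), array([-0.741 , -2.7271]), (129, 93, 93, 94)]
B [ 0.5796 -0.3656  0.0193] [array([ 0.5797, -0.3648]), array([ 0.5794, -0.365 ])] [array([-1.0498, -1.9906]), (334, 239, 68, 68), array([-1.53  , -1.7436]), (403, 206, 74, 70)]
C [ 0.4725 -0.1277  0.0199] [array([ 0.4723, -0.1276]), array([ 0.4725, -0.1276])] [array([-1.382 , -0.5759]), (165, 104, 71, 70), array([-1.581 , -0.4882]), (241, 61, 70, 75)]
D [0.596  0.3442 0.02  ] [array([0.5964, 0.3444]), array([0.5959, 0.3444])] [array([-1.1676, -0.7775]), (348, 17, 66, 72), array([-1.3684, -0.6747]), (267, 62, 63, 68)]
```

View pics/tiles.png

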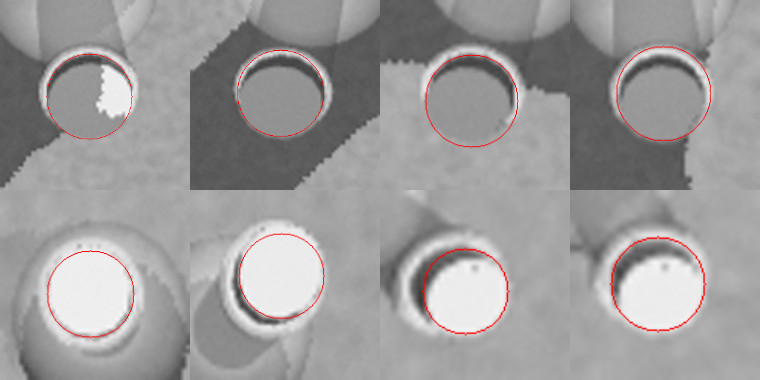

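Heights measured (tops 148, 124, 103 and 86 mm; rings about 20 to 23 mm at mid-silhouette) agree with the text. Starting with flask d.

```bash
cat > pick.py <<'E'
from h import *
FL=dict(a=(.4615,.1265),b=(.451,-.3475),c=(.6142,-.1325),d=(.6252,.1010))
RG=dict(a=(.4476,.3635),b=(.5795,-.366),c=(.4725,-.1278),d=(.5962,.344))
GZ=dict(a=.112,b=.087,c=.071,d=.060); UP=dict(a=.017,b=.018,c=.017,d=.017); OP=dict(a=.75,b=.65,c=.6,d=.55)
def run(k):
    R=[np.pi,0,1.12]; g=GZ[k]; f,r=FL[k],RG[k]
    claw.move_gripper(OP[k])
    arm.move_pose([*f,.30],R); arm.line_to([*f,g],.15)
    claw.move_gripper(0.0,40); arm.wait(.2); s=arm.state()
    print(k,"grip",s['grip_width'],s['gripper_force'],s['contact_force'])
    arm.line_to([*f,g+.03],.06); zt=g+.20; arm.line_to([*f,zt],.2)
    arm.line_to([*r,zt],.2); arm.line_to([*r,g+UP[k]+.02],.15); arm.wait(.3)
    s=arm.state(); f0=s['contact_force']; print("held",s['grip_width'],f0,s['eef_pos'])
    for dz in np.arange(.012,-.0031,-.001):
        arm.line_to([*r,g+UP[k]+dz],.02); arm.wait(.05)
        df=arm.state()['contact_force']-f0
        if df[2]>2.0: break
    print("down at",dz,df)
    if dz<.006 and df[2]>1:
        claw.move_gripper(min(OP[k],arm.state()['grip_width']+.12)); arm.wait(.2); claw.move_gripper(OP[k])
        arm.line_to([*r,g+.12],.12); print("t",arm.state()['t'])
    else: print("NOT RELEASED")
E
python3 -c "
from pick import *
run('d')
c=cam('wrist'); cv2.imwrite('pics/d.png',np.hstack([vision.grab_frame('wrist')[:,:,::-1]]))"
```

```text
d grip 0.18242795050837068 39.22430992126465 [-1.19406416  0.33318066  5.74682347]
held 0.18479760735186374 [-0.49751438  0.05459122  0.02927775] [0.59637764 0.34416937 0.09753315]
down at -0.0010000000000000113 [1.35764502 0.09820456 4.46111012]
t 21.025
```

View pics/d.png

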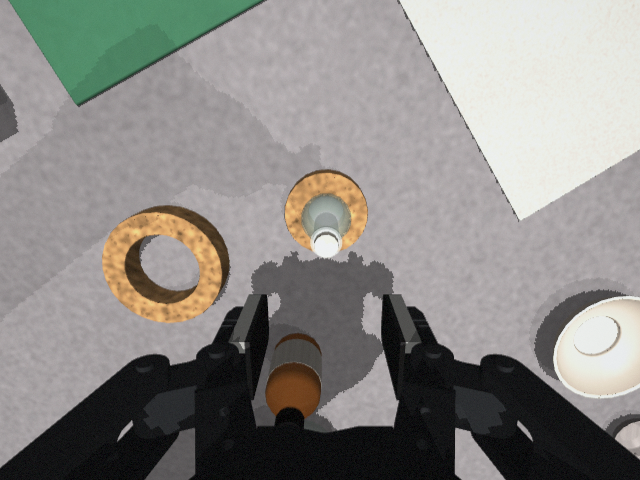

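Flask d's stopper is at about (326,242), centred over its ring at (326,212), and it is standing upright. Next is flask a.

```bash
python3 -c "
from pick import *
run('a')" && python3 -c "
from pick import *
run('c')"
```

```text
a grip 0.38273524791208163 39.47953820228577 [-1.72002455 -0.73889547  6.07353646]
held 0.3832051851658924 [-0.85393399  0.21951285 -2.1093587 ] [0.44774843 0.36366773 0.14942608]
down at -1.0408340855860843e-17 [ 1.99998809 -1.5290778   4.34115311]
t 34.9917
c grip 0.23445666857881223 39.20329570770264 [-0.98981846  0.77084125  5.40329695]
held 0.23797682625146888 [-0.20738419 -0.00993104 -0.4767826 ] [ 0.47279495 -0.1276221   0.1083693 ]
down at 0.0009999999999999905 [ 0.49387812 -2.16164042  5.35112174]
t 49.1833
```

```bash
python3 -c "
from pick import *
run('b')
arm.move_pose([.40,-.1,.38],[np.pi,0,1.12]);arm.wait(.5)
cv2.imwrite('pics/s2.png',vision.grab_frame('scene')[:,:,::-1]);T=vision.grab_frame('top')
cv2.imwrite('pics/t2.png',T[150:330,100:560,::-1])
print(arm.state()['t'])"
```

```text
b grip 0.2990026903912492 39.02741253376007 [-0.70081832  0.89782104  5.2521682 ]
held 0.2946211328684067 [-0.39164396 -0.17933233 -0.73287326] [ 0.57969472 -0.36609223  0.12545151]
down at -0.0010000000000000113 [ 1.67396906 -0.38720764  5.67943318]
t 62.8
64.7667
```

View pics/s2.png

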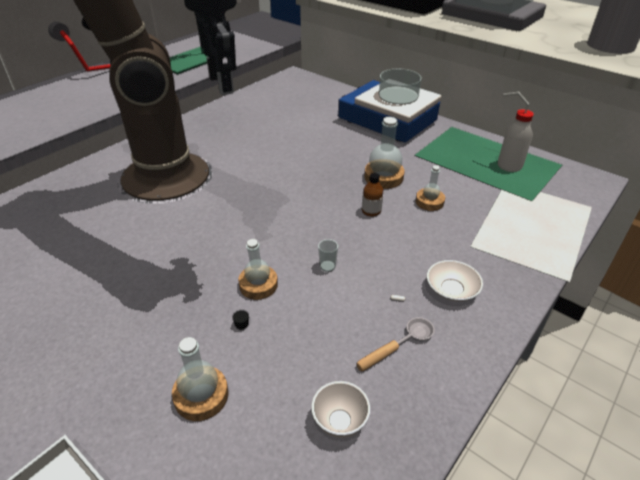

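View pics/t2.png

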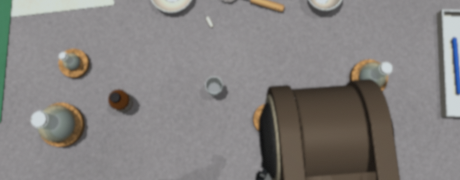

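Every flask is upright in its own ring. The scene view has stoppers at a (389,122), b (189,346), c (253,243) and d (435,169), and the bottle (373,195) and beaker (328,256) haven't moved. One quick numeric check of seating before handing in.

```bash
python3 -c "
from pick import *
S0=cv2.imread('pics/scene0.png');S=cv2.imread('pics/s2.png');c=cam('scene')
H=dict(a=.153,b=.124,c=.104,d=.088)
p0=dict(a=(333,169),b=(149,302),c=(311,285),d=(388,230));p1=dict(a=(389,122),b=(189,346),c=(253,243),d=(435,169))
for k in 'abcd':
    e0=white(S0,p0[k])[0]-proj(c,[*FL[k],H[k]]); e1=white(S,p1[k])[0]-proj(c,[*RG[k],H[k]+UP[k]]); print(k,e0.round(1),e1.round(1))
"
```

```text
a [ 0.9 -0.2] [1.1 1. ]
b [ 0.9 -0.3] [1.4 0.9]
c [ 2.  -0.5] [-0.7  1.5]
d [ 1.3 -0.3] [1.2 0.2]
```

```bash
python3 -c "
from h import *
print(finish_job())"
```

```text
the job is handed in; nothing more can be done
None
```

I parked all four flasks upright on their own rings and left the beaker and amber bottle where they were; the job is handed in, finished at about 65 s of the 125 s, with no verdict returned.

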